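# Clip the thermometer on the slide bench and index it to its reading notch

## Task

Take the steel-cased thermometer by its spring clip off the little wooden stand and clip it well down over the upright plate of the slide carriage, upright and about in the middle, and let go of the clip. Then take the carriage by its black grip post and slide it along the rail away from its starting end until its spring ball drops into the notch of the index bar, and finish still gripping the post with the carriage seated in that notch. Do not drop the thermometer and leave the other things on the shelf where they are.

Things in the scene. Friction and masses are not known exactly. Their poses are not given: they have to be found in the camera images.
- clip: Steel spring clip, clothes-peg form, jaws down, handles up, carrying a steel-cased thermometer on one jaw; 90 g. Origin: between the jaws, level with their tips; z up, y the way jaws and handles close, x along hinge and thermometer (12 mm diameter, 105 mm long, 12 mm to +y, 10 mm above origin). Starts clipped on the stand, tips 22 mm below its top edge.
- clip_mouth (a point): Point between the jaws, 10 mm above their tips. Jaws 20 mm wide (x), 34 mm long, hinge 35 mm above the tips. The jaw tips stand 5 mm apart on a plate and about 17 mm when squeezed fully open, moving equally to both sides.
- clip_grip (a point): Point between the two handles, 60 mm above the jaw tips: put the fingers here, closing along the clip's y. Handles 22 mm wide (x), from 40 to 73 mm above the tips, leaning outwards, 34 mm over their tops (y); squeezed to their stop they are upright and 20 mm over all. A grip of 20 N or more reaches the stop; letting go clamps the jaws.
- stand: Parking stand for the clip: wooden base 60 x 70 x 12 mm with an upright steel plate 5 mm thick (y), 30 mm wide (x), top edge 62 mm above the shelf. Origin: under its centre. Fixed.
- rail: Fixed slide bench: base plate 105 x 390 mm, rail along its y. Origin: rail centre line, halfway along, shelf height. The carriage starts at rail y -100 to -75 mm and slides towards +y, at most to +70. A steel index bar 14 mm wide lies at rail x = +45 mm, top 26 mm up, with one cross notch (9 mm gap) whose place varies: between rail y -20 and +50 mm.
- rail_start (a point): Top of the end block at the -y end of the rail, on the centre line, 30 mm above the shelf.
- rail_end (a point): Top of the end block at the +y end of the rail, on the centre line, 370 mm from rail_start.
- carriage: Aluminium carriage, 60 x 124 mm, top 45 mm up, sliding along rail y only, drag 1 to 5 N. Origin: rail centre line, shelf height, level in y with its spring ball; axes as the rail's. Plate 40 mm to -y, grip post 40 mm to +y. The ball rides on the index bar at x = +45 mm; in the notch it holds the carriage centred: a push of 8 N does not move it out, 12 to 16 N does.
- plate_top (a point): Middle of the top edge of the carriage's upright plate: steel, 5 mm thick (y of the carriage), 30 mm wide (x), standing 37 mm above the carriage top; 82 mm above the shelf.
- post_top (a point): Centre of the top of the carriage's black grip post: 22 mm (x) by 16 mm (y), 43 mm tall; 88 mm above the shelf.
- plunger (a joint): How far the spring ball has dropped (m): about 0.0005 while it rides on the bar, about 0.0025 in the notch.
- canister: Bystander: screw-top tin, 84 mm diameter, 100 mm tall, dented lid. Origin: centre of its underside.
- bolt_a: Bystander: steel handle bolt standing on its head, 18 mm diameter, 53 mm tall, beside the rail. Origin: centre of its underside.
- bolt_b: Bystander: the other steel handle bolt, same size, beside the stand. Origin: centre of its underside.
- bumper_ring: Bystander: black rubber bumper ring, 60 mm diameter, 14 mm high, on the robot's side of the rail. Origin: centre of its underside.
- spanner: Bystander: bronze spanner, 150 mm long, on the far side of the rail. Origin: under its middle.
- stone_handle: Bystander: black curling-stone handle, foot 44 mm diameter, 71 mm tall. Origin: centre of its underside.
Things that resemble listed ones, but are neither listed nor needed, are in the scene too. Leave any orange or yellow look-alike of the clip alone.

How it is judged (in metres and radians):
On the way, in this order (a step that is already met when the one before it is completed fails the run):
1. the clip is clamped on the carriage's plate and let go, the carriage not yet in the notch (x of clip_mouth in the frame of plate_top between -0.012 and 0.012 m and y of clip_mouth in the frame of plate_top between -0.005 and 0.005 m and z of clip_mouth in the frame of plate_top below -0.003 m and angle between clip's own z axis and vertical below 0.2 rad and contact force between the fingers and clip below 0.3 N and value of joint plunger below 0.001 m), for 0.3 s.
2. the carriage, gripped and with the clip on it, is in the notch (x of clip_mouth in the frame of plate_top between -0.012 and 0.012 m and y of clip_mouth in the frame of plate_top between -0.005 and 0.005 m and z of clip_mouth in the frame of plate_top below -0.003 m and angle between clip's own z axis and vertical below 0.2 rad and contact force between the fingers and clip below 0.3 N and value of joint plunger above 0.0015 m and contact force between the fingers and carriage above 2 N), for 0.2 s.
At the end, for the whole second after the job is handed in: Clip on the plate, free of the fingers: mouth 3 mm or more below the plate top, within 12 mm of its middle, 5 mm through it, tilt under 0.2 rad; ball down 1.5 mm or more into the notch, carriage at rest, fingers holding it with over 2 N (all of step 2 and linear speed of carriage below 0.005 m/s); the arm keeps its last pose, push and grip.
It fails at once if the thermometer is dropped onto the shelf (height (world z) of clip_mouth below 0.03 m).
It fails at once if another thing on the shelf is moved more than 30 mm (distance of any of canister, bolt_a, bolt_b, bumper_ring, spanner, stone_handle from where it was at the start of the episode above 0.03 m).
It also fails if it takes over 51 s, if anything falls off the work surface, if the arm or the gripper's body presses on something with over 40 N, if the wrist force passes 120 N, or if a joint passes its speed limit or range.

## Robot

A 6-joint arm with a two-finger parallel gripper is mounted at the origin on the work surface. World frame = base frame: x ahead of the robot, y to its left, z up, the work surface at z = 0. Lengths are in mm, angles in rad, forces in N, time in s.
With the tool pointing down it reaches from about 325 to 875 mm from the base axis. Payload 4.4 kg.
Tool frame: the origin (TCP) lies midway between the tips of the shut fingers; the grasp point (between the pads) lies 19 mm behind it; z points along the fingers, y is the line along which they close (so a half turn about z gives the same grasp; the last joint's range is limited). The gripper opens to 85 mm and grips with 20 to 120 N. Pads are 22 mm wide; open, the fingers measure 114 mm over their backs; the gripper's body (76 mm by 85 mm) begins 54 mm behind the grasp point. The pads swing forward as they close: fully open they stand 13 mm farther back than shut.
Start: joints at [-1.415, 0.207, 1.542, -0, 1.393, -0.15], TCP at [173.643, -548.156, 231.282] pointing down, gripper open.
Joint ranges: [-2.73, 2.73], [-0.86, 2.22], [0.23, 2.46], [-1.11, 4.25], [0.08, 2.63], [-2.82, 2.82]. Speed limits (rad/s): [2.79, 2.79, 3.14, 3.14, 3.14, 3.14].

## Interface

Orientations are given as a rotation vector (axis times angle).
In Python, from bench import bot, eyes, job_done gives the robot as it stands.
- The arm moves only by the tool arm_command, never from a script. Its argument "increments" is a list of rows, each a list of 4 numbers: the shift along the tool's x, y, z in units of 25 mm (1.0 is 25 mm), then the turn about the tool's z in units of 5 degrees (1.0 is 5 degrees). A call has exactly 5 rows; each row shifts and turns the commanded pose from where the row before left it, along the tool's axes as they then stand; what a row does not reach is not made up. A row lasts 1/12 s, in which the tool goes at most 41.7 mm and 7.16 degrees, less where a joint would pass 70% of its speed; a pose out of reach is approached as far as the arm can. A call is refused whole if a number of a shift passes 1 or a number of a turn 1, either way. A call with a gripper value outside its range is refused whole. "fingers" is the closure, from 0 (fully open) to 1 (shut), set as the call begins (left out, the last holds). The fingers move at their own pace and stop on an object; "newtons" is the grip in N (left out, the last holds). Time passes only in rows, so rows that do not move let the fingers close, or fill a call up. It gives the time, the measured TCP pose, the force, the opening and the grip force at its end, in the units of the state.
- bot.state(): the state, without advancing time (a new reading comes with each control period).
- eyes.camera(name): name is "side" or "top" or "wrist"; returns (picture, depth): 384x512x3 uint8, red, green, blue; 384x512 float32, mm along the optical axis (not along the pixel's ray), 0 where there is no reading.
- eyes.get_calibration(name): a dict with "fx", "fy", "cx", "cy" (pixels), "dist_coeffs" ([k1, k2, p1, p2, k3] as OpenCV has them; the pictures are not rectified), "xyz" and "attitude" of the camera in the world. Camera axes: x right, y down, z forward; pixel columns grow to the right and rows downward; lengths in mm; the calibration is good to about 2 mm. A picture is of the moment at which its call begins: read the wrist's pose just before it. get_calibration takes no time and is no camera call; for the wrist camera it gives the pose at the moment of the call.
- job_done(): hands the job in; it is judged then, once.
The state is a dict: "t": time; "qpos": joint angles; "qd": joint speeds; "effort": joint torques, N m; "ee_pos": TCP position; "orientation": TCP orientation; "ft_force": force on the tool from outside, world axes, zero at the start; "torque": the same for the moment, N m; "gripper_width": finger opening in mm; "finger_force": force on a finger pad.
Only numpy, scipy, OpenCV 4.12 (cv2) and the standard library are available. Lean on these libraries where they do the work, as an engineer would, in place of code of your own. Each camera call takes 0.05 s, during which the arm holds its last target. There are 200 camera calls.

## Working session

There is one attempt and no reset: what is moved stays moved. The work goes in short steps, Python scripts to look and compute and a tool call to move; the robot and the scene stay as the last step left them, time stands still between calls to the robot, and variables do not carry over. Pictures are saved under pics/ and viewed, at most 10 in all, crops included, and the job is handed in when it is done.

Besides the shell and the picture viewer there is one more tool, called after "Emit:" by a JSON object that holds its "fn" and its "kwargs", one argument or row to a line. arm_command: Moves the arm, as the interface text tells. Its arguments: {"type":"object","properties":{"increments":{"type":"array","items":{"type":"array","items":{"type":"number"}}},"fingers":{"type":"number"},"newtons":{"type":"number"}},"required":["increments"]}

```bash
mkdir -p pics
cat > h.py <<'E'
import numpy as np, cv2
from scipy.spatial.transform import Rotation as R
from bench import bot, eyes, job_done
def shot(n):
    c=eyes.get_calibration(n); p,d=eyes.camera(n); return c,p,d
def cloud(c,d):
    """world XYZ of each pixel (mm)"""
    h,w=d.shape; K=np.array([[c['fx'],0,c['cx']],[0,c['fy'],c['cy']],[0,0,1.]])
    uv=np.stack(np.meshgrid(np.arange(w),np.arange(h)),-1).reshape(-1,1,2).astype(float)
    n=cv2.undistortPoints(uv,K,np.array(c['dist_coeffs'],float)).reshape(h,w,2)
    r=np.dstack([n,np.ones((h,w))])
    A=R.from_rotvec(c['attitude']).as_matrix()
    W=r*d[...,None]@A.T+np.array(c['xyz']); W[d==0]=np.nan
    return W,r@A.T
E
python3 - <<'E'
from h import *
print(bot.state())
for n in('side','top'):
    c,p,d=shot(n); print(n,c); cv2.imwrite(f'pics/{n}0.png',p[...,::-1]); np.savez(f'{n}0.npz',p=p,d=d,c=c)
E
```

```text
{'t': 0.0, 'qpos': array([-1.41449537e+00,  2.07480023e-01,  1.54297151e+00,  7.47967966e-06,
        1.39352464e+00, -1.50515701e-01]), 'qd': array([-0.00010278,  0.00080761,  0.0005877 ,  0.00020682, -0.00145842,
        0.00099277]), 'effort': array([ 5.49733832e-04, -3.83034146e+01, -2.91598320e+01, -1.51494332e-04,
        1.04301068e-02, -1.36501259e-05]), 'ee_pos': array([ 173.52563012, -547.37943205,  230.0833785 ]), 'orientation': array([-3.10234257e+00, -4.79692062e-01, -7.31796190e-07]), 'ft_force': array([ 0.28763306,  0.26404179, -0.91543001]), 'torque': array([-0.02547893, -0.01378071,  0.0190996 ]), 'finger_force': 0.0, 'gripper_width': 85.35403777551169}
side {'fx': 426.47534363746706, 'fy': 426.47534363746706, 'cx': 249.1558992381504, 'cy': 192.57512479052244, 'dist_coeffs': array([0.02664823, 0.        , 0.        , 0.        , 0.        ]), 'xyz': array([ 300.5849352 , 1047.14431725,  752.40835565]), 'attitude': array([-0.28137172,  2.63095144, -1.46129968])}
top {'fx': 481.73383848226734, 'fy': 481.73383848226734, 'cx': 253.49735440315132, 'cy': 186.6547517882204, 'dist_coeffs': array([-0.16517151,  0.        ,  0.        ,  0.        ,  0.        ]), 'xyz': array([ 438.9395352 ,   46.63155455, 1438.66809399]), 'attitude': array([-2.17212104,  2.23127628, -0.08806407])}
```

View pics/side0.png

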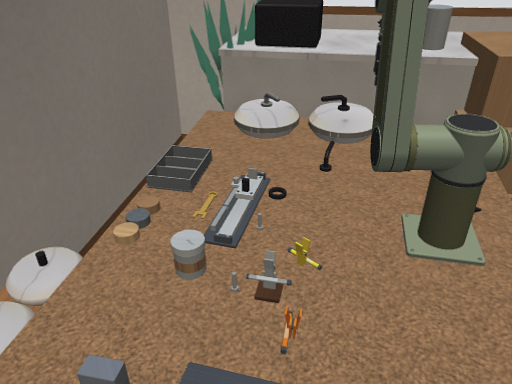

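View pics/top0.png

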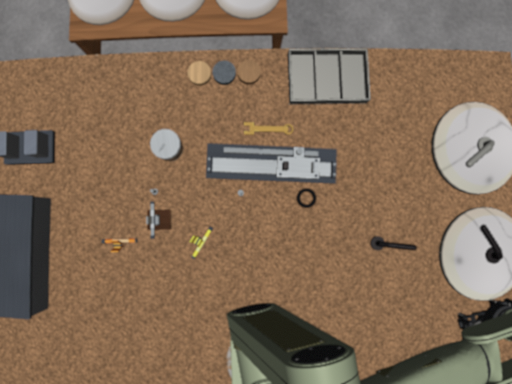

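The side view shows the steel clip on its stand at about (268,272), with the yellow and orange decoys at (303,252) and (291,325). The top view shows the clip at (153,220), the rail from (208,163) to (336,165), and the carriage at (300,165) at the -y end. Next I'll measure these and enlarge crops.

Run:
```python
from h import *
ims=[]
for n,(a,b,e,f) in {'top':(135,195,195,345),'side':(165,305,185,315)}.items():
    z=np.load(n+'0.npz',allow_pickle=True); p,d,c=z['p'],z['d'],z['c'].item()
    W,r=cloud(c,d)
    if n=='top':
        crop=cv2.resize(p[a:b,e:f],None,fx=4.8,fy=4.8,interpolation=cv2.INTER_CUBIC)
        c2=cv2.resize(p[195:245,130:200],None,fx=5,fy=5,interpolation=cv2.INTER_CUBIC)
        ims=np.zeros((560,720,3),np.uint8);ims[:crop.shape[0],:crop.shape[1]]=crop[:,:720];ims[300:300+c2.shape[0],:350]=c2
        # side crop
        z2=np.load('side0.npz',allow_pickle=True);q=z2['p'][245:305,235:305];c3=cv2.resize(q,None,fx=4.2,fy=4.2,interpolation=cv2.INTER_CUBIC);ims[300:300+c3.shape[0],360:360+c3.shape[1]]=c3
        cv2.imwrite('pics/crops.png',ims[...,::-1])
    np.save(n+'W.npy',W)
W=np.load('topW.npy')
print('table z',np.nanmedian(W[250:290,60:120,2]), 'nan',np.isnan(W[...,2]).mean())
np.set_printoptions(precision=0,suppress=True,linewidth=250)
print('z clip region rows 200-238 cols 140-176'); print(W[200:240:2,140:176:2,2])
print('z rail rows'); print(W[140:188:3,204:342:5,2])
```

```text
table z 0.03881978085007631 nan 0.003997802734375
z clip region rows 200-238 cols 140-176
[[  1.   2.  -1.   3.  -4.  -4.  -0.   0.   9.  -4.  -3.   1.  -1.  -1.  -1.   9.   1.  -3.]
 [ -2.   2.  -0.   0.  -3.  54.  60.  51.  -0.   3.   1.   5.   1.   3.  -5.  -4.  -3.   3.]
 [  4.  -2.   2.  -0.   5.   2.  51.  -2.  -1.  -1.  -4.  -6.   3.   1.   3.  -0.  -6.   1.]
 [  3.  -3.   3.  -6.  -1.  -0.  51.   1.   2.   2.   1.   0.   7.  -3.  -2.  -5.  -0.  -0.]
 [ -1.  -2.  -2.  -2.   1.  -4.  55.  -8.   3.  -5.  -4.  -3.  -4.   2.  -0.  nan   3.  -4.]
 [  6.   1.  -1.   0.   7.  52.  57.  48.  12.  10.   8.  16.  14.  17.  12.   6.  -1.  -1.]
 [  3.  -2.   4.   4.  14.  51.  52.  49.  14.  12.   7.  12.  12.  10.  10.   1.   1.   1.]
 [ -3.   1.  -4.   4.  14.  50.  56.  50.  14.  17.  11.  14.  15.  10.  14.   9.  -1.  -2.]
 [  2.  -2.  -0. 112. 108.  91.  57.  79.  60. 108.  14.  12.  11.  12.  11.   7.   1.  -0.]
 [  0.   3.  -0. 114. 106.  94.  83.  81.  80. 114.   6.  13.  10.  18.  15.   3.  -2.   5.]
 [ -4.  -0.   0. 116. 104.  90.  85.  80.  79. 115.  14.  11.  13.  13.  10.   5
[... 2003 characters left out ...]
 31. -1.]
 [ 2. 28. 23. 24. 22. 17. 22. 22. 25. nan 24. 26. 29. 19. 24. 41. 41. 44. 43. 41. 49. 43. 86. 43. 23. 27. 32.  1.]
 [-4.  4. nan 11. 11.  4.  7. 12.  5.  4.  5. 10. 15. 22. 25. 45. 47. 46. 44. 45. 44. 49. 43. 28. 26. 26. 37.  3.]
 [ 2.  4.  4. 11. 16.  7.  8.  8. 17.  6.  0.  9.  7.  5. 12. 49. 44. 44. 49. 41. 46. 48. 45. 17.  9.  4. 34.  2.]
 [-1. nan -3.  1.  7.  3.  3.  5. 15. 13. 11. 11. 11.  8. 12. 10. 12. 11.  6.  7.  6.  8.  9.  8.  8.  6.  9. -3.]
 [ 3. -0.  3. -5.  3.  0. -1. -2.  0.  4.  2.  1.  4.  1. -5.  2. -3.  1. -4.  2. -2.  3.  6.  5.  8. 11.  7.  3.]
 [-2. -2. -1.  4. -2.  4. -3.  8.  1. -7.  3.  5.  1.  5. -0. -0. -8. -1.  2. -3.  3.  1.  0.  3.  6.  6. -1.  4.]]
```

View pics/crops.png

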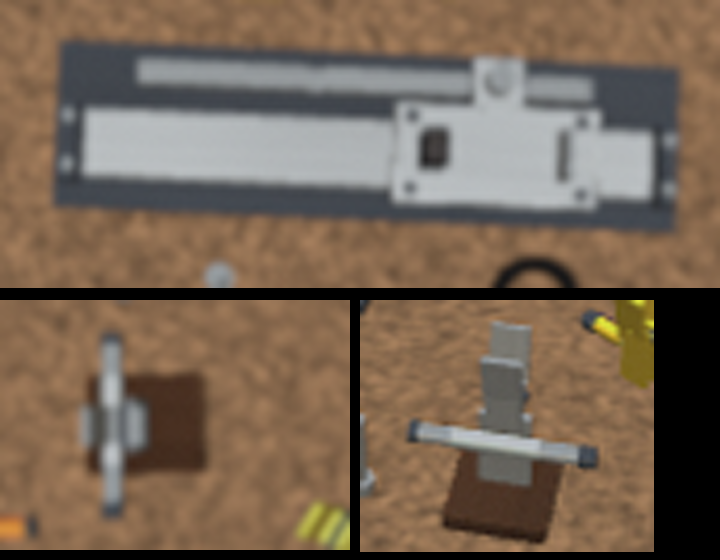

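Run:
```python
from h import *
np.set_printoptions(precision=1,suppress=True,linewidth=200)
z=np.load('top0.npz',allow_pickle=True); d,c=z['d'],z['c'].item(); W,r=cloud(c,d); C=np.array(c['xyz'])
def onz(u,v,h):
    q=cv2.remap(r.astype(np.float32),np.float32([[u]]),np.float32([[v]]),1)[0,0]; return C+q*(h-C[2])/q[2]
# crop px -> full px: (X+.5)/s-.5+off
f=lambda X,Y,s,ou,ov:((X+.5)/s-.5+ou,(Y+.5)/s-.5+ov)
for nm,X,Y,h in [('startholes',670,163,30),('endholes',68,140,30),('post',434,147,88),('plate',564,156,82),('ball',498,80,50),('notch?',318,80,26),('basecorner TL',62,42,10),('BL',55,205,10),('TR',679,68,10),('BR',675,230,10)]:
    print(nm,onz(*f(X,Y,4.8,195,135),h))
for nm,X,Y,h in [('thermA',112,37,54),('thermB',112,212,54),('handL',87,126,113),('handR',141,119,113)]:
    print(nm,onz(*f(X,Y-0,5,130,195) if 0 else f(X,Y-0,5,130,195),h)) if Y<0 else print(nm,onz(*f(X,Y,5,130,195),h))
def blob(a,b,e,g,lo,hi):
    S=W[a:b,e:g].reshape(-1,3); S=S[(S[:,2]>lo)&(S[:,2]<hi)]; print(len(S),S.mean(0),S.min(0),S.max(0))
blob(195,245,135,170,98,125)
blob(195,245,135,170,42,66)
blob(155,175,275,295,72,100); blob(155,178,305,320,66,95)
print(bot.state()['t'],R.from_rotvec(bot.state()['orientation']).as_matrix())
cw=eyes.get_calibration('wrist'); s=bot.state(); M=R.from_rotvec(s['orientation']).as_matrix()
print(cw, M.T@(np.array(cw['xyz'])-s['ee_pos'])); print(M.T@R.from_rotvec(cw['attitude']).as_matrix())
```

```text
startholes [ 568.6 -224.9   30. ]
endholes [592. 145.  30.]
post [576.1 -73.9  88. ]
plate [ 569.5 -151.5   82. ]
ball [ 619.8 -117.6   50. ]
notch? [625.6  -9.2  26. ]
basecorner TL [655.7 148.9  10. ]
BL [553.9 155.3  10. ]
TR [ 630.2 -236.9   10. ]
BR [ 528.4 -230.3   10. ]
thermA [483.2 309.9  54. ]
thermB [382.5 311.9  54. ]
handL [432.5 313.5 113. ]
handR [435.7 283.3 113. ]
46 [433.1 303.1 110.3] [423.1 282.5  99.2] [443.1 317.3 117.1]
128 [430.5 309.1  54.2] [379.5 291.5  43. ] [483.4 318.2  62.6]
52 [576.9 -75.5  86.2] [566.5 -83.   72.4] [588.4 -67.6  94.3]
29 [ 571.6 -154.9   80.1] [ 557.7 -158.2   66.8] [ 587.2 -152.    89. ]
0.1 [[ 1.   0.3 -0. ]
 [ 0.3 -1.   0. ]
 [ 0.  -0.  -1. ]]
{'fx': 344.44547491632954, 'fy': 344.44547491632954, 'cx': 257.1721960183432, 'cy': 186.91932109852624, 'dist_coeffs': array([-0.1,  0. ,  0. ,  0. ,  0. ]), 'xyz': array([ 245.8, -523.8,  373. ]), 'attitude': array([ 2.3, -1.7, -0.3])} [  76.1   -1.  -142.7]
[[-0.  -1.  -0.3]
 [ 1.  -0.  -0. ]
 [ 0.  -0.3  1. ]]
```

Clip measured at about (433.5, 298.5), handle tops z≈111. Its x axis is yawed about -1°. The rail spans 370.6 mm, which matches, and is yawed about -3.6°. I'll fly over the carriage first for a close look.

Emit:
{"fn": "arm_command", "kwargs": {
  "increments": [
    [0.3,-1,0,0.76],
    [0.5,-1,0,0.76],
    [0.6,-1,0,0.76],
    [0.7,-1,0,0.76],
    [0.8,-1,0,0.76]
  ],
  "fingers": 0
}}

```text
t: 0.52
ee_pos: [223.1, -413.3, 230.6]
orientation: [-3.14, 0.047, 0.001]
ft_force: [1.8, 0.4, -0.5]
gripper_width: 85.3
finger_force: 0.0
```

Emit:
{"fn": "arm_command", "kwargs": {
  "increments": [
    [1,-1,0,0],
    [1,-1,0,0],
    [1,-1,0,0],
    [1,-1,0,0],
    [1,-1,0,0]
  ]
}}

```text
t: 0.93
ee_pos: [352.3, -291.5, 231.0]
orientation: [-3.141, 0.04, 0.0]
ft_force: [1.0, 0.4, 0.9]
gripper_width: 85.8
finger_force: 0.0
```

Emit:
{"fn": "arm_command", "kwargs": {
  "increments": [
    [1,-1,0,0],
    [1,-1,0,0],
    [1,-1,0,0],
    [1,-1,0,0],
    [1,-1,0,0]
  ]
}}

```text
t: 1.35
ee_pos: [480.4, -169.6, 230.8]
orientation: [-3.141, 0.039, 0.001]
ft_force: [0.6, -1.5, -0.4]
gripper_width: 85.7
finger_force: 0.0
```

Emit:
{"fn": "arm_command", "kwargs": {
  "increments": [
    [0.8,-0.5,0,0],
    [0.8,-0.6,0,0],
    [0.8,-0.6,0,0],
    [0.6,-0.6,0,0],
    [0,0,0,0]
  ]
}}

```text
t: 1.77
ee_pos: [558.0, -113.0, 230.6]
orientation: [-3.14, 0.033, -0.001]
ft_force: [-0.4, 0.8, 0.0]
gripper_width: 85.7
finger_force: 0.0
```

Run:
```python
from h import *
c,p,d=shot('wrist'); np.savez('w1.npz',p=p,d=d,c=c); print(c)
cv2.imwrite('pics/w1.png',cv2.resize(p,(800,600),interpolation=cv2.INTER_CUBIC)[...,::-1]); print(bot.state()['ee_pos'])
```

```text
{'fx': 344.44547491632954, 'fy': 344.44547491632954, 'cx': 257.1721960183432, 'cy': 186.91932109852624, 'dist_coeffs': array([-0.08620424,  0.        ,  0.        ,  0.        ,  0.        ]), 'xyz': array([ 633.69069754, -113.62984616,  373.36192532]), 'attitude': array([ 2.03974   , -2.08392921, -0.31768175])}
[ 556.59405675 -114.25810191  230.4591523 ]
```

View pics/w1.png

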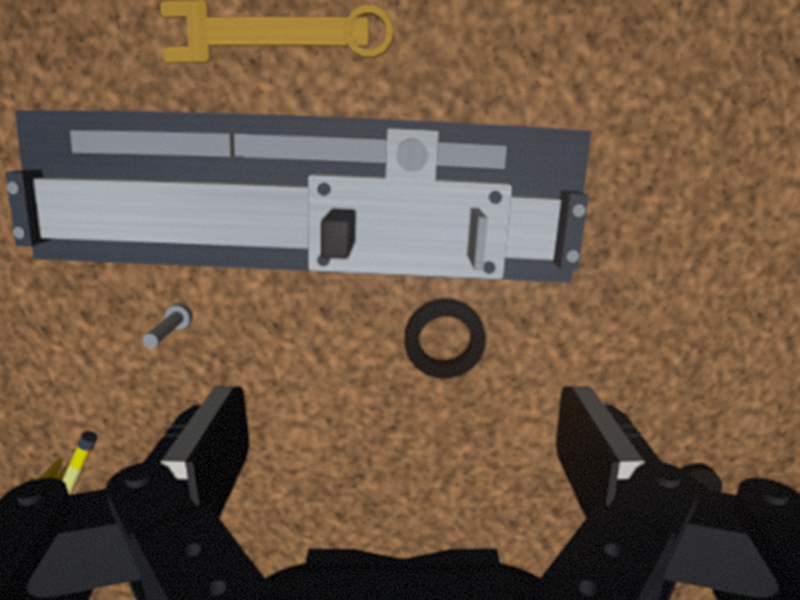

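The wrist view shows the notch at (232,145) and the ball at (412,155). The post top is about (335,239), the plate top edge about (483,240), and the end-block screws at (15,210) and (576,233). I'll convert these, using depth as a check.

```bash
cat >> h.py <<'E'
def caster(c,d):
    W,r=cloud(c,d); C=np.array(c['xyz'])
    def on(u,v,h):
        q=cv2.remap(r.astype(np.float32),np.float32([[u]]),np.float32([[v]]),1)[0,0]; return (C+q*(h-C[2])/q[2]).round(1)
    return W,on
E
python3 - <<'E'
from h import *
z=np.load('w1.npz',allow_pickle=True); c=z['c'].item(); W,on=caster(c,z['d'])
s=.64
for n,u,v,h in [('start',576,233,30),('end',15,210,30),('notch',232,145,26),('ball',412,155,45),('post',335,239,88),('plate',483.5,240,82)]: print(n,on(u*s,v*s,h))
def blob(a,b,e,g,lo,hi):
    a,b,e,g=[int(k*s) for k in(a,b,e,g)]
    S=W[a:b,e:g].reshape(-1,3); S=S[(S[:,2]>lo)&(S[:,2]<hi)]; print(len(S),S.mean(0),np.percentile(S,[3,97],axis=0))
blob(195,275,305,370,80,96); blob(195,285,450,500,76,90)
print(np.nanmedian(W[100:140,330:360,2]))
E
```

```text
start [ 565.2 -225.    30. ]
end [590.5 148.   30. ]
notch [625.7  -5.3  26. ]
ball [ 617.2 -118.6   45. ]
post [576.  -75.7  88. ]
plate [ 572.5 -156.8   82. ]
502 [577.27200042 -75.69619978  87.48258164] [[566.44326947 -83.17749409  81.83503366]
 [586.98987694 -68.02650765  89.43821468]]
221 [ 571.15892734 -154.64731602   81.72509086] [[ 557.3242085  -157.25056346   77.10995387]
 [ 585.39423837 -151.9647736    83.48735131]]
8.651482089560602
```

Emit:
{"fn": "arm_command", "kwargs": {
  "increments": [
    [-0.2,-0.8,0,0],
    [-0.3,-1,0,0],
    [-0.3,-1,0,0],
    [-0.3,-1,0,0],
    [-0.3,-1,0,0]
  ]
}}

```text
t: 2.23
ee_pos: [522.7, 5.2, 230.8]
orientation: [3.141, -0.041, -0.002]
ft_force: [0.1, -0.3, -0.9]
gripper_width: 85.6
finger_force: 0.0
```

Emit:
{"fn": "arm_command", "kwargs": {
  "increments": [
    [-0.3,-1,0,0],
    [-0.3,-1,0,0],
    [-0.3,-1,0,0],
    [-0.3,-1,0,0],
    [-0.3,-1,0,0]
  ]
}}

```text
t: 2.65
ee_pos: [488.5, 131.0, 231.0]
orientation: [3.141, -0.041, -0.001]
ft_force: [0.0, 0.1, -0.0]
gripper_width: 85.8
finger_force: 0.0
```

Emit:
{"fn": "arm_command", "kwargs": {
  "increments": [
    [-0.3,-1,0,0],
    [-0.4,-1,0,0],
    [-0.4,-1,0,0],
    [-0.4,-1,0,0],
    [-0.4,-0.6,0,0]
  ]
}}

```text
t: 3.07
ee_pos: [444.0, 248.0, 231.0]
orientation: [-3.141, 0.039, 0.001]
ft_force: [-0.7, 0.1, -0.3]
gripper_width: 85.5
finger_force: 0.0
```

Emit:
{"fn": "arm_command", "kwargs": {
  "increments": [
    [-0.3,-0.5,0,0],
    [-0.2,-0.3,0,0],
    [0,0,0,0],
    [0,0,0,0],
    [0,0,0,0]
  ]
}}

```text
t: 3.48
ee_pos: [433.4, 266.5, 231.2]
orientation: [3.141, -0.041, 0.0]
ft_force: [-0.1, 0.1, 0.4]
gripper_width: 85.1
finger_force: 0.0
```

Run:
```python
from h import *
print(bot.state()['ee_pos'],bot.state()['orientation'])
c,p,d=shot('wrist'); np.savez('w2.npz',p=p,d=d,c=c)
cv2.imwrite('pics/w2.png',cv2.resize(p,(800,600),interpolation=cv2.INTER_CUBIC)[...,::-1])
W,on=caster(c,d)
m=(W[...,2]>95)&(W[...,2]<125)&(np.abs(W[...,1]-298)<40)&(np.abs(W[...,0]-433)<40)
S=W[m];print(len(S),S.mean(0),np.percentile(S,[3,97],axis=0))
```

```text
[433.41155582 266.46256587 231.23274787] [ 3.14069938e+00 -4.06854869e-02  3.00056650e-04]
579 [432.98023603 302.94532188 108.57167574] [[421.55528414 283.5670724   96.65221352]
 [442.9251924  316.81359904 114.39479427]]
```

View pics/w2.png

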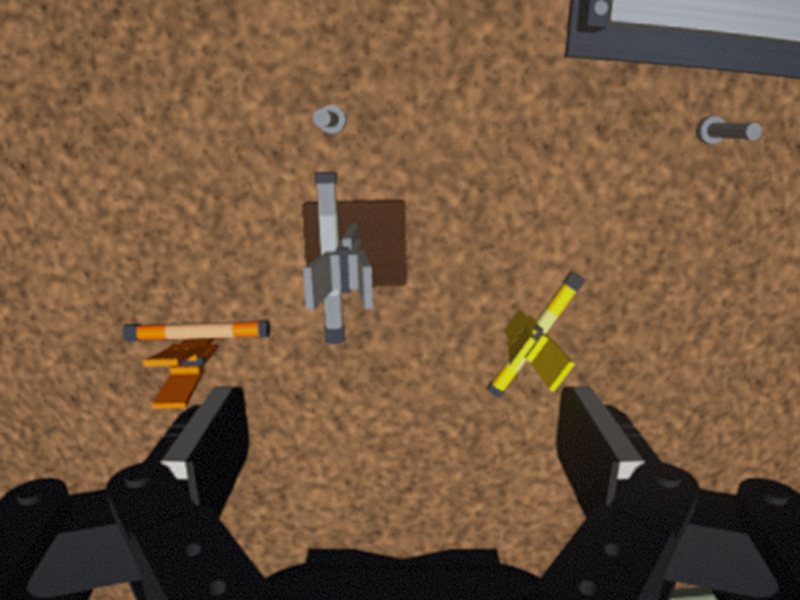

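The wrist view shows the steel clip's handle tops at (309,288) and (368,287), giving the clip centre at (432.5, 300). Lower over it and squeeze.

Emit:
{"fn": "arm_command", "kwargs": {
  "increments": [
    [-0.08,-0.7,0.2,0],
    [0,-0.64,0.5,0],
    [0,0,0.8,0],
    [0,0,0.9,0],
    [0,0,0.9,0]
  ]
}}

```text
t: 3.95
ee_pos: [432.9, 300.6, 148.4]
orientation: [-3.141, 0.04, -0.002]
ft_force: [-0.3, 0.2, -0.2]
gripper_width: 85.7
finger_force: 0.0
```

Emit:
{"fn": "arm_command", "kwargs": {
  "increments": [
    [0,0,0.8,0],
    [0,0,0.7,0],
    [0,0,0.4,0],
    [0,0,0,0],
    [0,0,0,0]
  ]
}}

```text
t: 4.37
ee_pos: [432.1, 300.5, 101.2]
orientation: [3.141, -0.04, -0.001]
ft_force: [0.0, -0.4, 1.2]
gripper_width: 85.3
finger_force: 0.0
```

Emit:
{"fn": "arm_command", "kwargs": {
  "increments": [
    [0,0,0.5,0],
    [0,0,0.34,0],
    [0,0,0,0],
    [0,0,0,0],
    [0,0,0,0]
  ]
}}

```text
t: 4.78
ee_pos: [432.4, 301.3, 81.1]
orientation: [-3.141, 0.039, -0.002]
ft_force: [0.1, 1.0, 0.2]
gripper_width: 85.4
finger_force: 0.0
```

Emit:
{"fn": "arm_command", "kwargs": {
  "increments": [
    [0,0,0,0],
    [0,0,0,0],
    [0,0,0,0],
    [0,0,0,0],
    [0,0,0,0]
  ],
  "fingers": 1,
  "newtons": 40
}}

```text
t: 5.2
ee_pos: [431.9, 300.9, 80.4]
orientation: [3.141, -0.039, 0.0]
ft_force: [-0.4, 0.6, -0.6]
gripper_width: 25.9
finger_force: 8.9
```

Emit:
{"fn": "arm_command", "kwargs": {
  "increments": [
    [0,0,0,0],
    [0,0,0,0],
    [0,0,0,0],
    [0,0,0,0],
    [0,0,0,0]
  ]
}}

```text
t: 5.62
ee_pos: [431.7, 300.8, 80.1]
orientation: [3.141, -0.039, -0.001]
ft_force: [0.9, -0.6, -1.2]
gripper_width: 18.7
finger_force: 43.9
```

Emit:
{"fn": "arm_command", "kwargs": {
  "increments": [
    [0,0,-0.3,0],
    [0,0,-0.7,0],
    [0,0,-0.9,0],
    [0,0,-0.9,0],
    [0,0,-0.6,0]
  ]
}}

```text
t: 6.03
ee_pos: [432.8, 301.7, 168.1]
orientation: [-3.139, 0.039, -0.005]
ft_force: [0.4, -0.9, -0.4]
gripper_width: 18.8
finger_force: 43.8
```

Emit:
{"fn": "arm_command", "kwargs": {
  "increments": [
    [0,0,-0.2,0],
    [0,0,0,0],
    [0,0,0,0],
    [0,0,0,0],
    [0,0,0,0]
  ]
}}

```text
t: 6.45
ee_pos: [430.8, 300.5, 168.7]
orientation: [3.14, -0.039, -0.005]
ft_force: [-0.4, -0.6, -1.2]
gripper_width: 18.8
finger_force: 43.8
```

Run:
```python
from h import *
print(bot.state()['ee_pos'],bot.state()['orientation'])
c,p,d=shot('side'); np.savez('s3.npz',p=p,d=d,c=c)
c,q,d=shot('wrist'); np.savez('w3.npz',p=q,d=d,c=c)
im=np.hstack([cv2.resize(p[200:310,215:325],(400,400),interpolation=2),cv2.resize(q[150:384,130:364],(400,400),interpolation=2)])
cv2.imwrite('pics/c3.png',im[...,::-1])
```

```text
[430.7824364  300.51144306 168.6556403 ] [ 3.13998977 -0.03902419 -0.00458929]
```

View pics/c3.png

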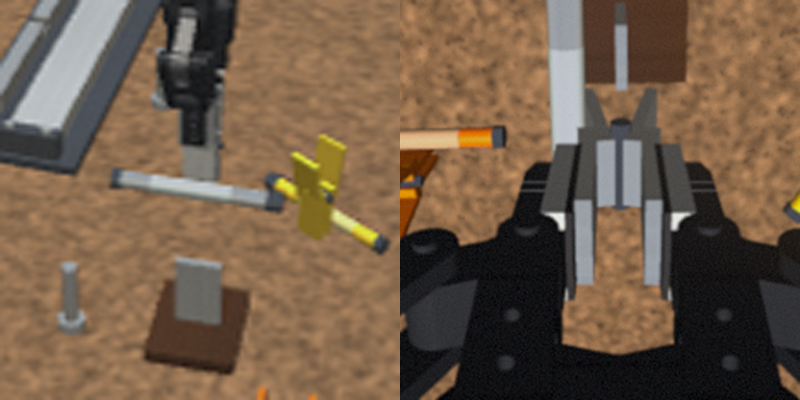

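The clip is in hand, upright and open: thermometer at (190,185) in the left crop, handles vertical between the pads at (620,200) in the right. Carry it over to the carriage plate.

Emit:
{"fn": "arm_command", "kwargs": {
  "increments": [
    [0.1,0.3,0,0],
    [0.2,0.6,0,0],
    [0.3,0.9,0,0],
    [0.35,1,0,0],
    [0.35,1,0,0]
  ]
}}

```text
t: 6.97
ee_pos: [462.0, 203.9, 170.0]
orientation: [3.141, -0.037, -0.001]
ft_force: [1.4, -0.4, 0.5]
gripper_width: 18.7
finger_force: 43.8
```

Emit:
{"fn": "arm_command", "kwargs": {
  "increments": [
    [0.35,1,0,0],
    [0.35,1,0,0],
    [0.35,1,0,0],
    [0.35,1,0,0],
    [0.35,1,0,0]
  ]
}}

```text
t: 7.38
ee_pos: [502.7, 77.3, 170.1]
orientation: [3.141, -0.039, -0.001]
ft_force: [0.7, -0.1, 0.3]
gripper_width: 19.1
finger_force: 43.8
```

Emit:
{"fn": "arm_command", "kwargs": {
  "increments": [
    [0.35,1,0,0],
    [0.35,1,0,0],
    [0.35,1,0,0],
    [0.35,1,0,0],
    [0.35,1,0,0]
  ]
}}

```text
t: 7.8
ee_pos: [543.1, -48.7, 169.9]
orientation: [3.141, -0.04, -0.001]
ft_force: [-0.5, 0.5, -1.6]
gripper_width: 19.0
finger_force: 43.8
```

Emit:
{"fn": "arm_command", "kwargs": {
  "increments": [
    [0.35,1,0,0],
    [0.35,1,0,0],
    [0.3,1,0,0],
    [0.2,0.8,0,0],
    [0.1,0.4,0,0.48]
  ]
}}

```text
t: 8.22
ee_pos: [573.3, -156.1, 169.9]
orientation: [3.138, -0.109, -0.0]
ft_force: [-0.0, -0.5, -0.4]
gripper_width: 19.1
finger_force: 43.8
```

Emit:
{"fn": "arm_command", "kwargs": {
  "increments": [
    [0,0,0,0],
    [0,0,0,0],
    [0,0,0,0],
    [0,0,0,0],
    [0,0,0,0]
  ]
}}

```text
t: 8.63
ee_pos: [572.9, -151.6, 170.2]
orientation: [-3.14, 0.102, 0.001]
ft_force: [0.3, -0.1, -2.1]
gripper_width: 18.9
finger_force: 43.8
```

Emit:
{"fn": "arm_command", "kwargs": {
  "increments": [
    [-0.07,0.15,0.3,0],
    [0,0,0.7,0],
    [0,0,0.5,0],
    [0,0,0,0],
    [0,0,0,0]
  ]
}}

```text
t: 9.05
ee_pos: [569.9, -155.6, 131.1]
orientation: [-3.139, 0.104, 0.005]
ft_force: [0.0, -1.1, -0.9]
gripper_width: 18.8
finger_force: 43.8
```

Emit:
{"fn": "arm_command", "kwargs": {
  "increments": [
    [0,0,0,0],
    [0,0,0,0],
    [0,0,0,0],
    [0,0,0,0],
    [0,0,0,0]
  ]
}}

```text
t: 9.47
ee_pos: [571.5, -156.4, 133.4]
orientation: [3.139, -0.105, 0.002]
ft_force: [-0.2, 0.2, -1.6]
gripper_width: 19.4
finger_force: 43.8
```

Run:
```python
from h import *
print(bot.state()['ee_pos'],bot.state()['orientation'])
c,p,d=shot('side'); np.savez('s4.npz',p=p,d=d,c=c)
c,q,d=shot('wrist'); np.savez('w4.npz',p=q,d=d,c=c)
im=np.hstack([cv2.resize(p[150:240,205:295],(400,400),interpolation=2),cv2.resize(q[120:320,150:350],(400,400),interpolation=2)])
cv2.imwrite('pics/c4.png',im[...,::-1])
```

```text
[ 571.52093755 -156.43287908  133.4030709 ] [ 3.13940809e+00 -1.04723881e-01  1.66819918e-03]
```

View pics/c4.png

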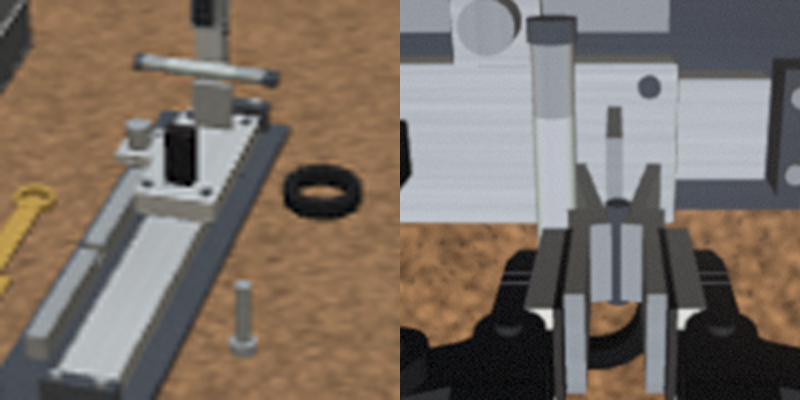

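The plate edge sits at (614,155) and the clip's mid-plane at (617,250), aligned within about 1.5 mm. Nudge +y slightly, lower, and release.

Emit:
{"fn": "arm_command", "kwargs": {
  "increments": [
    [0,-0.05,0.2,0],
    [0,0,0.4,0],
    [0,0,0.4,0],
    [0,0,0.3,0],
    [0,0,0,0]
  ]
}}

```text
t: 9.98
ee_pos: [569.4, -154.7, 97.3]
orientation: [-3.139, 0.105, 0.007]
ft_force: [-0.4, -0.8, -1.7]
gripper_width: 18.7
finger_force: 43.8
```

Emit:
{"fn": "arm_command", "kwargs": {
  "increments": [
    [0,0,0,0],
    [0,0,0,0],
    [0,0,0,0],
    [0,0,0,0],
    [0,0,0,0]
  ]
}}

```text
t: 10.4
ee_pos: [571.5, -155.1, 100.8]
orientation: [3.14, -0.105, 0.001]
ft_force: [-0.0, 0.1, -1.1]
gripper_width: 18.8
finger_force: 43.8
```

Emit:
{"fn": "arm_command", "kwargs": {
  "increments": [
    [0,0,0,0],
    [0,0,0,0],
    [0,0,0,0],
    [0,0,0,0],
    [0,0,0,0]
  ],
  "fingers": 0
}}

```text
t: 10.82
ee_pos: [571.4, -155.1, 100.5]
orientation: [3.14, -0.105, 0.001]
ft_force: [0.3, -0.6, 0.8]
gripper_width: 77.6
finger_force: 0.0
```

Emit:
{"fn": "arm_command", "kwargs": {
  "increments": [
    [0,0,0,0],
    [0,0,0,0],
    [0,0,0,0],
    [0,0,0,0],
    [0,0,0,0]
  ]
}}

```text
t: 11.23
ee_pos: [571.2, -155.0, 100.3]
orientation: [-3.14, 0.105, 0.0]
ft_force: [0.7, 0.5, -0.1]
gripper_width: 84.8
finger_force: 0.0
```

Emit:
{"fn": "arm_command", "kwargs": {
  "increments": [
    [0,0,-0.3,0],
    [0,0,-0.6,0],
    [0,0,-0.9,0],
    [0,0,-1,0],
    [0,0,-0.4,0]
  ]
}}

```text
t: 11.65
ee_pos: [573.3, -155.9, 184.7]
orientation: [3.137, -0.105, 0.01]
ft_force: [-0.1, 0.6, -0.2]
gripper_width: 85.1
finger_force: 0.0
```

Run:
```python
from h import *
print(bot.state()['ee_pos'],bot.state()['gripper_width'])
c,p,d=shot('side'); np.savez('s5.npz',p=p,d=d,c=c)
c,q,d=shot('wrist'); np.savez('w5.npz',p=q,d=d,c=c)
W,on=caster(c,d)
for lo,hi,yy in((110,145,-155),(84,95,-75)):
    m=(W[...,2]>lo)&(W[...,2]<hi)&(np.abs(W[...,1]-yy)<30)&(np.abs(W[...,0]-573)<25)
    S=W[m];print(len(S),S.mean(0),np.percentile(S,[3,97],axis=0))
im=np.hstack([cv2.resize(p[150:240,205:295],(400,400),interpolation=2),cv2.resize(q[60:320,120:380],(400,400),interpolation=2)])
cv2.imwrite('pics/c5.png',im[...,::-1])
```

```text
[ 573.31317922 -155.85887873  184.66674081] 85.13491978119093
1106 [ 572.5201539  -155.06006272  126.15137041] [[ 560.66409349 -171.42765059  111.47120502]
 [ 582.94384792 -138.52021566  133.6266304 ]]
599 [577.31950231 -75.72214727  87.77241124] [[566.8074583  -82.6596083   85.2490529 ]
 [587.30861655 -68.11312996  89.16860501]]
```

View pics/c5.png

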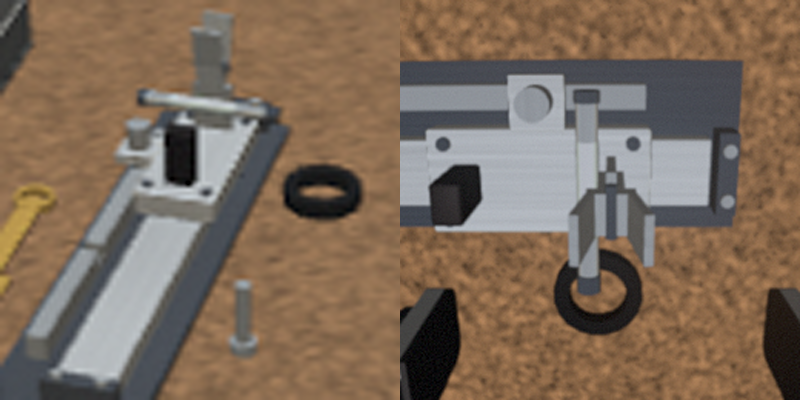

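The clip is clamped on the plate with its handle tops at z≈133, centred at (571.8, -155.0) and upright. The post top is at (577.1, -75.5). Next: grip the post with the fingers part open.

Emit:
{"fn": "arm_command", "kwargs": {
  "increments": [
    [0.03,-0.6,0,0],
    [0,-1,0,0],
    [0,-1,0,0],
    [0,-0.59,0,0],
    [0,0,0.2,0]
  ],
  "fingers": 0.45
}}

```text
t: 12.17
ee_pos: [576.8, -71.8, 174.3]
orientation: [-3.138, 0.099, 0.002]
ft_force: [-0.0, -1.2, 0.5]
gripper_width: 47.2
finger_force: 0.0
```

Emit:
{"fn": "arm_command", "kwargs": {
  "increments": [
    [0,0,0,0],
    [0,0,0,0],
    [0,0,0.5,0],
    [0,0,0.8,0],
    [0,0,0.7,0]
  ]
}}

```text
t: 12.58
ee_pos: [577.4, -76.7, 124.3]
orientation: [3.139, -0.107, 0.001]
ft_force: [-0.8, -0.5, 0.2]
gripper_width: 47.0
finger_force: 0.0
```

Emit:
{"fn": "arm_command", "kwargs": {
  "increments": [
    [0,-0.05,0.6,0],
    [0,0,0.8,0],
    [0,0,0.8,0],
    [0,0,0.5,0],
    [0,0,0,0]
  ]
}}

```text
t: 13.0
ee_pos: [574.1, -74.3, 53.6]
orientation: [-3.138, 0.107, 0.012]
ft_force: [-0.9, -0.0, 0.2]
gripper_width: 46.9
finger_force: 0.0
```

Emit:
{"fn": "arm_command", "kwargs": {
  "increments": [
    [0,0,0,0],
    [0,0,0,0],
    [0,0,0,0],
    [0,0,0,0],
    [0,0,0,0]
  ],
  "fingers": 1,
  "newtons": 60
}}

```text
t: 13.42
ee_pos: [578.5, -75.0, 59.3]
orientation: [3.138, -0.105, 0.005]
ft_force: [-0.9, -2.5, 2.1]
gripper_width: 15.0
finger_force: 60.2
```

Emit:
{"fn": "arm_command", "kwargs": {
  "increments": [
    [0,0,0,0],
    [0,0,0,0],
    [0,0,0,0],
    [0,0,0,0],
    [0,0,0,0]
  ]
}}

```text
t: 13.83
ee_pos: [578.6, -75.0, 59.2]
orientation: [3.138, -0.105, 0.004]
ft_force: [-1.7, -3.0, 6.4]
gripper_width: 14.8
finger_force: 60.8
```

Emit:
{"fn": "arm_command", "kwargs": {
  "increments": [
    [0,-0.3,0,0],
    [0,-0.5,0,0],
    [0,-0.5,0,0],
    [0,-0.5,0,0],
    [0,-0.5,0,0]
  ]
}}

```text
t: 14.25
ee_pos: [582.3, -19.2, 59.2]
orientation: [3.135, -0.105, 0.004]
ft_force: [-1.4, -9.6, 5.5]
gripper_width: 14.7
finger_force: 60.8
```

Emit:
{"fn": "arm_command", "kwargs": {
  "increments": [
    [0,-0.5,0,0],
    [0,-0.5,0,0],
    [0,-0.4,0,0],
    [0,-0.3,0,0],
    [0,0,0,0]
  ]
}}

```text
t: 14.67
ee_pos: [585.4, 26.9, 59.2]
orientation: [-3.139, 0.104, -0.005]
ft_force: [-0.0, 3.0, 6.3]
gripper_width: 15.0
finger_force: 60.8
```

Run:
```python
from h import *
s=bot.state();print(s['ee_pos'],s['ft_force'])
c,q,d=shot('wrist'); np.savez('w6.npz',p=q,d=d,c=c)
cv2.imwrite('pics/c6.png',cv2.resize(q[60:260,120:380],(780,600),interpolation=2)[...,::-1])
```

```text
[585.38967933  26.85147574  59.21183803] [-0.02944424  2.99429939  6.33310158]
```

View pics/c6.png

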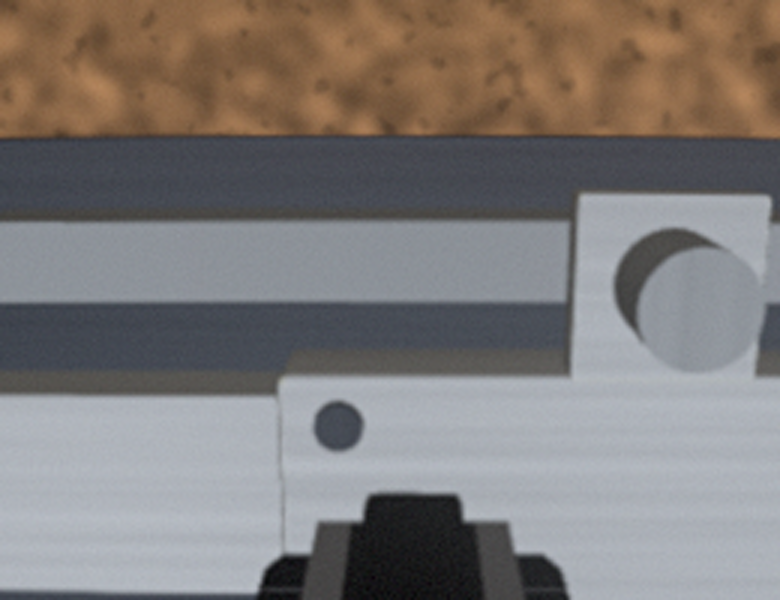

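Emit:
{"fn": "arm_command", "kwargs": {
  "increments": [
    [0,-0.06,0,0],
    [0,-0.06,0,0],
    [0,0,0,0],
    [0,0,0,0],
    [0,0,0,0]
  ]
}}

```text
t: 15.13
ee_pos: [585.6, 29.4, 59.3]
orientation: [-3.139, 0.105, -0.005]
ft_force: [-0.6, 1.3, 5.3]
gripper_width: 15.3
finger_force: 60.8
```

Emit:
{"fn": "arm_command", "kwargs": {
  "increments": [
    [0,-0.04,0,0],
    [0,-0.04,0,0],
    [0,0,0,0],
    [0,0,0,0],
    [0,0,0,0]
  ]
}}

```text
t: 15.55
ee_pos: [585.7, 31.2, 59.3]
orientation: [-3.139, 0.105, -0.005]
ft_force: [0.5, 1.2, 5.0]
gripper_width: 14.9
finger_force: 60.8
```

Emit:
{"fn": "arm_command", "kwargs": {
  "increments": [
    [0,-0.04,0,0],
    [0,-0.04,0,0],
    [0,0,0,0],
    [0,0,0,0],
    [0,0,0,0]
  ]
}}

```text
t: 15.97
ee_pos: [585.9, 33.2, 59.2]
orientation: [-3.139, 0.104, -0.005]
ft_force: [0.0, -0.3, 4.5]
gripper_width: 15.0
finger_force: 60.8
```

Emit:
{"fn": "arm_command", "kwargs": {
  "increments": [
    [0,-0.04,0,0],
    [0,-0.02,0,0],
    [0,0,0,0],
    [0,0,0,0],
    [0,0,0,0]
  ]
}}

```text
t: 16.38
ee_pos: [585.9, 34.1, 59.2]
orientation: [-3.14, 0.104, -0.005]
ft_force: [0.9, -2.1, 5.6]
gripper_width: 15.4
finger_force: 60.8
```

Emit:
{"fn": "arm_command", "kwargs": {
  "increments": [
    [0,-0.04,0,0],
    [0,-0.02,0,0],
    [0,0,0,0],
    [0,0,0,0],
    [0,0,0,0]
  ]
}}

```text
t: 16.8
ee_pos: [586.0, 34.9, 59.2]
orientation: [3.139, -0.105, 0.004]
ft_force: [-1.0, -3.6, 6.2]
gripper_width: 14.9
finger_force: 60.9
```

Emit:
{"fn": "arm_command", "kwargs": {
  "increments": [
    [0,-0.04,0,0],
    [0,-0.02,0,0],
    [0,0,0,0],
    [0,0,0,0],
    [0,0,0,0]
  ]
}}

```text
t: 17.22
ee_pos: [586.0, 35.2, 59.2]
orientation: [3.137, -0.104, 0.004]
ft_force: [-0.6, -6.9, 6.2]
gripper_width: 15.0
finger_force: 60.9
```

Force builds while the position stalls at y≈35, which suggests it's seated. Back off to test for resistance both ways.

Emit:
{"fn": "arm_command", "kwargs": {
  "increments": [
    [0,0.06,0,0],
    [0,0.06,0,0],
    [0,0,0,0],
    [0,0,0,0],
    [0,0,0,0]
  ]
}}

```text
t: 17.63
ee_pos: [585.9, 34.2, 59.2]
orientation: [-3.14, 0.105, -0.005]
ft_force: [0.4, -0.8, 5.9]
gripper_width: 15.0
finger_force: 60.9
```

Emit:
{"fn": "arm_command", "kwargs": {
  "increments": [
    [0,0.06,0,0],
    [0,0,0,0],
    [0,0,0,0],
    [0,0,0,0],
    [0,0,0,0]
  ]
}}

```text
t: 18.05
ee_pos: [585.8, 33.3, 59.2]
orientation: [-3.139, 0.105, -0.005]
ft_force: [-0.4, 0.3, 5.5]
gripper_width: 14.7
finger_force: 60.8
```

Emit:
{"fn": "arm_command", "kwargs": {
  "increments": [
    [0,0.04,0,0],
    [0,0,0,0],
    [0,0,0,0],
    [0,0,0,0],
    [0,0,0,0]
  ]
}}

```text
t: 18.47
ee_pos: [585.8, 32.9, 59.2]
orientation: [-3.138, 0.105, -0.005]
ft_force: [1.6, 2.3, 5.2]
gripper_width: 15.0
finger_force: 60.8
```

Emit:
{"fn": "arm_command", "kwargs": {
  "increments": [
    [0,0.06,0,0],
    [0,0,0,0],
    [0,0,0,0],
    [0,0,0,0],
    [0,0,0,0]
  ]
}}

```text
t: 18.88
ee_pos: [585.8, 32.4, 59.3]
orientation: [-3.136, 0.104, -0.005]
ft_force: [0.7, 5.2, 6.2]
gripper_width: 15.1
finger_force: 60.8
```

Emit:
{"fn": "arm_command", "kwargs": {
  "increments": [
    [0,0.06,0,0],
    [0,0,0,0],
    [0,0,0,0],
    [0,0,0,0],
    [0,0,0,0]
  ]
}}

```text
t: 19.3
ee_pos: [585.7, 31.9, 59.3]
orientation: [-3.135, 0.104, -0.005]
ft_force: [1.7, 8.5, 5.7]
gripper_width: 15.1
finger_force: 60.8
```

Run:
```python
from h import *
F=[]
c,q,d=shot('wrist')
W,on=caster(c,d); z0=np.load('w6.npz',allow_pickle=True); W0,_=cloud(z0['c'].item(),z0['d'])
# knob vs lug height, before and now
for w in(W0,W):
    lug=w[125:133,313:318,2]; k=w[150:176,343:362,2]; print(np.nanmedian(lug),np.nanmean(k),np.nanstd(k)/np.sqrt(k.size))
for i in range(6): F.append(np.r_[bot.state()['ft_force'],bot.state()['ee_pos']]); eyes.camera('wrist')
print(np.mean(F,0).round(2))
```

```text
44.94915913949815 63.19188850449969 0.028114629778312143
45.16478804080447 63.213380340778514 0.02743701059828222
[  1.26   8.19   5.42 585.76  31.9   59.27]
```

Emit:
{"fn": "arm_command", "kwargs": {
  "increments": [
    [0,-0.06,0,0],
    [0,-0.06,0,0],
    [0,-0.06,0,0],
    [0,0,0,0],
    [0,0,0,0]
  ]
}}

```text
t: 20.07
ee_pos: [585.9, 33.8, 59.3]
orientation: [-3.139, 0.104, -0.005]
ft_force: [-0.1, 0.5, 5.8]
gripper_width: 14.9
finger_force: 60.8
```

Emit:
{"fn": "arm_command", "kwargs": {
  "increments": [
    [0,0,0,0],
    [0,0,0,0],
    [0,0,0,0],
    [0,0,0,0],
    [0,0,0,0]
  ]
}}

```text
t: 20.48
ee_pos: [585.9, 33.8, 59.2]
orientation: [-3.139, 0.105, -0.005]
ft_force: [-0.9, 0.1, 5.8]
gripper_width: 15.2
finger_force: 60.8
```

Run:
```python
from h import *
F=[]
for i in range(6): F.append(np.r_[bot.state()['ft_force'],bot.state()['ee_pos']]); c,q,d=shot('wrist')
print(np.mean(F,0).round(2)); c,p,d=shot('side'); c,t,d=shot('top')
np.savez('w7.npz',p=q); z=np.load('w6.npz',allow_pickle=True)['p']
f=lambda a,w,h:cv2.resize(a,(w,h),interpolation=2)
im=np.vstack([np.hstack([f(p[150:240,205:295],400,300),f(t[135:195,235:315],400,300)]),np.hstack([f(z[115:195,300:390],400,300),f(q[115:195,300:390],400,300)])])
cv2.imwrite('pics/c7.png',im[...,::-1])
```

```text
[-1.300e-01  1.300e-01  5.770e+00  5.859e+02  3.381e+01  5.924e+01]
```

View pics/c7.png

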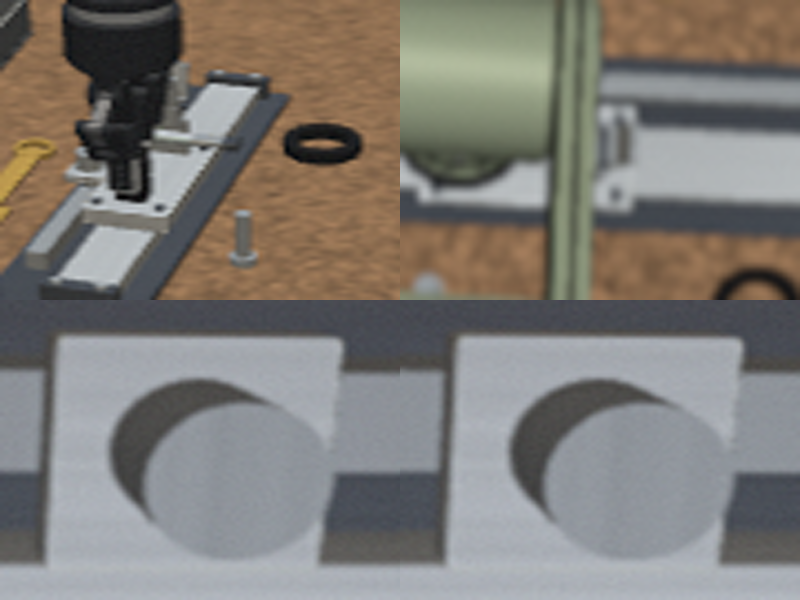

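The carriage is in the notch: it held statically against about 8 N one way and 7 N the other. Free drag is at most 5 N, so only the notch explains that. It now rests centred with near-zero load, the clip is free of the fingers, and the post is gripped at 60 N. The picture shows the clip still upright on the plate.

```bash
python3 -c "
from bench import job_done
print(job_done())"
```

```text
the job is handed in; nothing more can be done
None
```

I handed the job in at about 21 s: the clip is on the carriage plate, upright and released, and the carriage is held by its post in the notch. The notch seating is inferred from push resistance, because I had no plunger reading and saw no verdict.

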